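Clear and fold away the kneeler hook

ROBOT

A 6-joint arm with a two-finger parallel gripper is mounted at the origin on the work surface. World frame = base frame: x ahead of the robot, y to its left, z up, the work surface at z = 0. Lengths are in mm, angles in rad, forces in N, time in s.
With the tool pointing down it reaches from about 350 to 775 mm from the base axis. Payload 7.3 kg.
Tool frame: the origin (TCP) lies at the very end of the fingers, on their centre line; the grasp point (between the pads) lies 19 mm behind it; x points along the fingers, y is the direction in which the jaws open and shut, and the axes are right-handed (so a half turn about x gives the same grasp; the last joint's range is limited). The gripper opens to 92 mm and grips with 3 to 60 N. Pads are 19 mm wide; open, the fingers measure 130 mm over their backs; the gripper's body (75 mm by 190 mm) begins 47 mm behind the grasp point.
Start: joints at [0.974, 0.342, 1.524, -0, 1.275, -0.146], TCP at [228.724, 472.578, 226.741] pointing down, gripper open.
Joint ranges: [-2.53, 2.53], [-0.77, 2.02], [0.04, 2.7], [-1, 4.14], [0.28, 2.66], [-3.11, 3.11]. Speed limits (rad/s): [2.57, 2.57, 3.14, 3.14, 3.14, 3.14].

INTERFACE

Orientations are given as [roll, pitch, yaw] about the fixed x, y, z axes, in that order (R = Rz(yaw) Ry(pitch) Rx(roll)).
In Python, from plant import bot gives the robot as it stands.
- The arm moves only by the tool step_arm, never from a script. Its argument "targets" is a list that holds one entry, the list of rows, each a list of 4 numbers: the shift along the tool's x, y, z in m, then the turn about the tool's x in degrees. A call has exactly 5 rows; each row is the pose to reach, as a shift and turn from the pose measured when the call began, along the tool's axes at that moment; what a row does not reach only later rows make up. A row lasts 1/12 s, in which the tool goes at most 41.7 mm and 7.16 degrees, less where a joint would pass 70% of its speed; a pose out of reach is approached as far as the arm can. A call with a gripper value outside its range is refused whole. "jaw" is the closure, from 0 (fully open) to 1 (shut), set as the call begins (left out, the last holds). The fingers move at their own pace and stop on an object; the grip force is fixed at half the most. Time passes only in rows, so rows that repeat a pose let the fingers close, or fill a call up. It gives the time, the measured TCP pose, the force and the opening at its end, in the units of the state.
- bot.get_obs(): the state, without advancing time (a new reading comes with each control period).
- bot.capture(name): name is "scene" or "side" or "wrist"; returns a dict with "color" (480x640x3 uint8, red, green, blue), "depth" (480x640 float32, mm along the optical axis (not along the pixel's ray), 0 where there is no reading), "fov_y" (degrees; the focal length in pixels is half the picture's height over the tangent of half this angle, whatever the lens; pixels are square), "cx", "cy" (the principal point, pixels), "rvec" (rotation vector, rad) and "tvec" (3), from world to camera coordinates, as OpenCV has them. Camera axes: x right, y down, z forward; pixel columns grow to the right and rows downward; lengths in mm; the calibration is good to about 2 mm. A picture is of the moment at which its call begins.
- bot.close_job(): hands the job in, once; it reports no verdict.
The state is a dict: "time": time; "joint_positions": joint angles; "dq": joint speeds; "tau": joint torques, N m; "tool_pos": TCP position; "tcp_rot": TCP orientation; "contact_force": force on the tool from outside, world axes, zero at the start; "moment": the same for the moment, N m; "grip_width": finger opening in mm.
Only numpy, scipy, OpenCV 4.12 (cv2) and the standard library are available. Lean on these libraries where they do the work, as an engineer would, in place of code of your own. Each camera call takes 0.05 s, during which the arm holds its last target. There are 200 camera calls.

TASK

The kneeling block hangs by its hand slot on one of the two swing-out hooks. Take it off and stand it upright in the shallow pine tray, long edge down and hand slot at the top, then fold the hook it hung on flat against its wooden crosspiece. Leave the cultivator hanging on the other hook.

Things in the scene. Friction and masses are not known exactly. Their poses are not given: they have to be found in the camera images.
- kneeler_center (a point): Dark hard-silicone kneeling block, 0.3-0.5 kg: 28 mm thick (its x), 200 wide (y), 160 tall (z, up). Hand slot through it, 90 wide, 42 high, centred in width; solid strip above the slot 42 high, to be pinched from above. Point: centre of the slab, 80 mm above its lower edge. It starts with the slot's upper edge on the hook arm, about 58 mm out from the hinge, lower edge about 130 mm above the bench.
- hook (a joint): Angle (rad) of the steel hook that carries the block, about its upright hinge: 0 folded flat (stop), 1.57 straight out (stop). Stiff (0.06 N m), stays where left, a fingertip can push it. Arm 16 mm wide, 8 thick, reaching 105 mm from the axis to a round upturned tip, 14 mm across, 12 above the arm.
- hook_hinge (a point): On that hook's hinge axis, level with the arm's upper face, 250 mm above the bench. Axes of the fixed pine stand: z up, the arm points along -x (out, towards the robot) at joint 1.57 and along +y at 0. The crosspiece lies behind: front face at x +14 mm, 30 mm thick, from y -40 to +140 mm, z -35 to +15 mm.
- tray: Fixed shallow open pine tray on the bench, outside 110 mm (its x) by 262 mm (its y) by 40 mm high, walls and floor 6 mm thick. Origin: centre of its underside, on the bench.
- cultivator_center (a point): Three-tined steel hand cultivator with a dark wooden handle, 195 mm long, hanging by its wire loop on the other, identical hook; a bystander, to be left there. Point: half-way along its handle, 90 mm below the top of the loop.
Things that resemble listed ones, but are neither listed nor needed, are in the scene too. Leave any red or turquoise look-alike of the part that bears kneeler_center alone.

How it is judged:
By the outcome, as a careful person would: the job done as asked, in the order asked, and still so for the second after the job is handed in, with the robot touching nothing.
It also fails if it takes over 51 s, if anything falls off the work surface, if the arm or the gripper's body presses on something with over 40 N, if the wrist force passes 120 N, or if a joint passes its speed limit or range.

## Working session

There is one attempt and no reset: what is moved stays moved. The work goes in short steps, Python scripts to look and compute and a tool call to move; the robot and the scene stay as the last step left them, time stands still between calls to the robot, and variables do not carry over. Pictures are saved under pics/ and viewed, about 8 in all and at most 12, crops included, and the job is handed in when it is done.

Besides the shell and the picture viewer there is one more tool, called as name(argument=value, ...) on one line, values as JSON. step_arm: Moves the arm, as the interface text tells. Its arguments: {"type":"object","properties":{"targets":{"type":"array","items":{"type":"array","items":{"type":"array","items":{"type":"number"}}}},"jaw":{"type":"number"}},"required":["targets"]}

```bash
ls; mkdir -p pics
cat > h.py <<'E'
import numpy as np, cv2
from plant import bot
def cap(n,f=None):
    c=bot.capture(n)
    np.savez('/tmp/%s.npz'%(f or n),**c)
    if f: cv2.imwrite('pics/%s.png'%f,c['color'][:,:,::-1])
    return c
def load(f): return dict(np.load('/tmp/%s.npz'%f))
def world(c,u,v,d=None):
    f=240/np.tan(np.radians(float(c['fov_y']))/2)
    if d is None: d=c['depth'][int(v),int(u)]
    p=np.array([(u-c['cx'])/f*d,(v-c['cy'])/f*d,d])
    R=cv2.Rodrigues(c['rvec'])[0]
    return R.T@(p-c['tvec'].ravel())
def cloud(c):
    f=240/np.tan(np.radians(float(c['fov_y']))/2)
    v,u=np.mgrid[:480,:640]; d=c['depth']
    P=np.stack([(u-c['cx'])/f*d,(v-c['cy'])/f*d,d],-1)-c['tvec'].ravel()
    W=P@cv2.Rodrigues(c['rvec'])[0]; W[d==0]=np.nan
    return W
E
python3 - <<'E'
from h import *
a=cap('scene','scene1');b=cap('side','side1')
print({k:a[k] for k in a if k not in('color','depth')});print({k:b[k] for k in b if k not in('color','depth')})
print(bot.get_obs())
E
```

```text
pics
{'fov_y': 49.826018409773916, 'cx': 322.1948194538816, 'cy': 245.72313219835706, 'rvec': array([ 1.74903462,  1.79542901, -0.76047078]), 'tvec': array([ 187.78209571, -167.17403498, 1504.13385315])}
{'fov_y': 52.726931231028466, 'cx': 317.8709539811022, 'cy': 236.01170967006155, 'rvec': array([ 2.20823931, -0.8361098 ,  0.37721421]), 'tvec': array([-435.94466589,  213.79114348,  962.380537  ])}
{'time': 0.1, 'joint_positions': array([ 9.74014858e-01,  3.42620037e-01,  1.52490342e+00, -7.66769699e-07,
        1.27539368e+00, -1.45992234e-01]), 'dq': array([ 0.00081468, -0.00213029, -0.00089107,  0.00023021, -0.00047133,
       -0.00015199]), 'tau': array([ 1.86012810e-03, -4.32002878e+01, -2.44696516e+01,  7.20755383e-02,
        5.25381393e-02, -6.16438911e-05]), 'tool_pos': array([228.50585046, 472.27048909, 226.13789974]), 'tcp_rot': array([-1.71623494,  1.56947185, -2.16702395]), 'contact_force': array([ 0.33984517, -0.08554488, -0.21697538]), 'moment': array([-0.04342613, -0.01310676, -0.0975518 ]), 'grip_width': 91.98652907178241}
```

View pics/scene1.png

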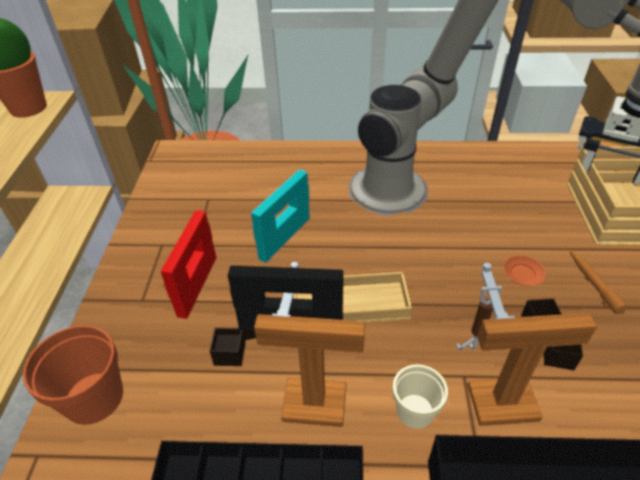

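View pics/side1.png

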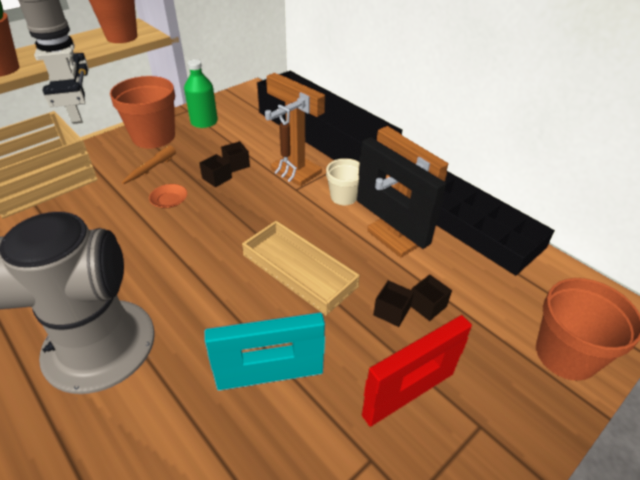

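Scene view: the black block (230–343, 267–335) hangs on the left stand's hook (tip at 294,266). The red (190,265) and turquoise (282,215) blocks stand on the bench, and the cultivator (485,310) is on the right stand. The tray is at about (375,297). Side view: block at (400,190), hook tip (383,183), tray (300,265), and that hook sits on the stand with the crosspiece at (412,150). Only the black block hangs on a hook, so that is the one. I'll measure it now.

Run:
```python
from h import *
for n in('scene1','side1'):
    c=load(n);W=cloud(c);col=c['color'].astype(int)
    if n=='scene1': box=(225,260,350,340); cp=(255,315,365,350); tr=(335,268,415,320)
    else: box=(355,135,445,248); cp=(372,125,450,180); tr=(240,220,360,310)
    def sel(b,m):
        k=np.zeros(m.shape,bool);k[b[1]:b[3],b[0]:b[2]]=1;return W[k&m&np.isfinite(W[...,0])]
    dark=col.max(2)<60
    P=sel(box,dark); P=P[(P[:,2]>110)&(P[:,2]<320)]
    # front face plane horizontal PCA
    q=P[P[:,2]<275] if n=='side1' else P
    print(n,'block n',len(P),'min',np.percentile(P,1,0).round(),'max',np.percentile(P,99,0).round())
    r=cv2.minAreaRect(P[:,:2].astype(np.float32)); print(' rect xy',r, cv2.boxPoints(r).round().tolist())
    vx=cv2.fitLine(q[:,:2].astype(np.float32),cv2.DIST_HUBER,0,.01,.01).ravel();print(' line',vx, np.degrees(np.arctan2(vx[1],vx[0])))
    top=P[P[:,2]>np.percentile(P[:,2],99)-4]
    print(' top z',np.median(top[:,2]),cv2.minAreaRect(top[:,:2].astype(np.float32)))
    wood=(col[...,0]>col[...,2]+40)
    C=sel(cp,wood);C=C[(C[:,2]>258)&(C[:,2]<275)]
    r=cv2.minAreaRect(C[:,:2].astype(np.float32));print(' cross',len(C),np.median(C[:,2]),r,cv2.boxPoints(r).round().tolist())
    T=sel(tr,wood);T=T[(T[:,2]>34)&(T[:,2]<48)]
    r=cv2.minAreaRect(T[:,:2].astype(np.float32));print(' tray',len(T),r,cv2.boxPoints(r).round().tolist())
c=load('side1')
for p in[(383,183),(380,184),(390,181),(408,184),(423,163),(300,262),(270,112),(303,101)]:print(p,world(c,*p).round(),c['color'][p[1],p[0]])
c=load('scene1')
for p in[(294,266),(291,280),(285,305),(487,268),(500,300)]:print(p,world(c,*p).round(),c['color'][p[1],p[0]])
```

```text
scene1 block n 4908 min [ 583. -322.  147.] max [ 611. -129.  294.]
 rect xy ((595.3106079101562, -225.28897094726562), (197.55557250976562, 27.75388526916504), 88.1553726196289) [[578.0, -324.0], [606.0, -324.0], [612.0, -127.0], [585.0, -126.0]]
 line [ 3.6995150e-02  9.9931544e-01  6.0536041e+02 -2.2530676e+02] 87.879845
 top z 292.14858595349176 ((595.41943359375, -224.70860290527344), (195.0897216796875, 26.68379783630371), 87.78544616699219)
 cross 1829 265.0411365942873 ((682.6416625976562, -180.15516662597656), (179.1385498046875, 32.46388244628906), 86.86614227294922) [[662.0, -269.0], [694.0, -270.0], [704.0, -92.0], [671.0, -90.0]]
 tray 555 ((422.9612121582031, -53.8790283203125), (114.18243408203125, 153.6124725341797), 6.329641819000244) [[358.0, 16.0], [375.0, -137.0], [488.0, -124.0], [471.0, 29.0]]
side1 block n 5426 min [ 573. -328.  139.] max [ 602. -133.  292.]
 rect xy ((626.8505859375, -229.07803344726562), (203.03704833984375, 106.02909088134766), 87.95506286621094) [[570.0, -329.0], [676.0, -332.0], [683.0, -130.0], [577.0, -126.0]]
 line [ 3.1393092e-02  9.99
[... 415 characters left out ...]
6550292969), (113.51664733886719, 263.9602355957031), 5.76724910736084) [[357.0, 15.0], [383.0, -248.0], [496.0, -236.0], [470.0, 26.0]]
(383, 183) [ 555. -219.  249.] [158 161 166]
(380, 184) [ 543. -222.  254.] [160 163 168]
(390, 181) [ 570. -224.  250.] [172 175 180]
(408, 184) [ 575. -263.  262.] [27 27 26]
(423, 163) [ 658. -233.  257.] [162 165 171]
(300, 262) [444. -95.   3.] [217 173 104]
(270, 112) [545. 126. 260.] [134 137 141]
(303, 101) [648. 130. 251.] [132 135 139]
(294, 266) [ 551. -215.  262.] [171 179 185]
(291, 280) [ 606. -215.  286.] [24 26 28]
(285, 305) [ 630. -226.  249.] [211 221 223]
(487, 268) [550. 132. 262.] [128 141 143]
(500, 300) [615. 144. 252.] [167 162 158]
```

Run:
```python
import cv2
a=cv2.imread('pics/scene1.png')[245:345,215:375];b=cv2.imread('pics/side1.png')[115:265,340:460]
a=cv2.resize(a,(0,0),fx=3,fy=3,interpolation=2);b=cv2.resize(b,(320,400),interpolation=2)
import numpy as np
o=np.zeros((400,800,3),np.uint8);o[:300,:480]=a;o[:,480:]=b;cv2.imwrite('pics/crop1.png',o)
```

```text
(no output)
```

View pics/crop1.png

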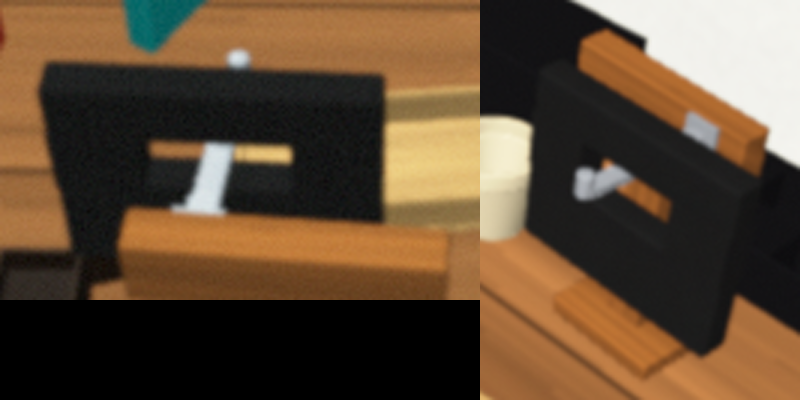

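The crop confirms the black block: the hook arm passes through its slot and its tip stands in front of it. The measurements agree with each other:

| Item | Measured | Expected / note |
|---|---|---|
| Block centre | about (593, -226) | yaw about -2° |
| Block top | z 291 | 292 |
| Stand | hinge about (649, -230) | yaw about -3.2° |
| Tray | centre about (426, -111) | yaw +5.7° |

Next I'll work out the moves. I'll grasp about 15 mm to -y of the middle so the finger clears the upturned tip.

```bash
cat >> h.py <<'E'
from scipy.spatial.transform import Rotation as Ro
def rel(tgt,yaw=None):
    """tool-axis shift (m) and turn (deg) to TCP target; yaw: world direction (deg) of the jaw axis"""
    o=bot.get_obs(); R=Ro.from_euler('xyz',o['tcp_rot']).as_matrix()
    s=R.T@(np.array(tgt)-o['tool_pos'])/1000
    y=np.degrees(np.arctan2(R[1,1],R[0,1])); t=0
    if yaw is not None: t=-((yaw-y+90)%180-90)   # tool x points down
    print('t',round(o['time'],2),'pos',o['tool_pos'].round(1),'jaw yaw',round(y,1),'toolx',R[:,0].round(3),'q6',o['joint_positions'][5].round(2),'F',o['contact_force'].round(1),'w',o['grip_width'].round(1))
    print('shift',s.round(4),'turn',round(t,1))
    return s,t
E
python3 - <<'E'
from h import *
rel((450,150,400),-2);rel((592,-242,400),-2)
R=Ro.from_euler('xyz',bot.get_obs()['tcp_rot']).as_matrix();print(R.round(3))
c=load('side1')
for p in[(265,320),(325,318),(215,335),(370,370),(468,322)]:print(p,world(c,*p).round())
E
```

```text
Traceback (most recent call last):
  File "h.py", line 28, in rel
    print('t',round(o['time'],2),'pos',o['tool_pos'].round(1),'jaw yaw',round(y,1),'toolx',R[:,0].round(3),'q6',o['joint_positions'][5].round(2),'F',o['contact_force'].round(1),'w',o['grip_width'].round(1))
                                                                                                                                                                                     ^^^^^^^^^^^^^^^^^^^^^
AttributeError: 'float' object has no attribute 'round'
```

```bash
sed -i "s/o\['grip_width'\].round(1)/round(o['grip_width'],1)/" h.py
python3 - <<'E'
from h import *
rel((450,150,400),-2);rel((592,-242,400),-2)
R=Ro.from_euler('xyz',bot.get_obs()['tcp_rot']).as_matrix();print(R.round(3))
c=load('side1')
for p in[(265,320),(325,318),(215,335),(370,370),(468,322)]:print(p,world(c,*p).round())
E
```

```text
t 0.1 pos [228.5 472.3 226.1] jaw yaw 64.2 toolx [-0.001 -0.001 -1.   ] q6 -0.15 F [ 0.3 -0.1 -0.2] w 92.0
shift [-0.1737 -0.1938  0.3397] turn 66.2
t 0.1 pos [228.5 472.3 226.1] jaw yaw 64.2 toolx [-0.001 -0.001 -1.   ] q6 -0.15 F [ 0.3 -0.1 -0.2] w 92.0
shift [-0.1733 -0.4848  0.6383] turn 66.2
[[-0.001  0.436  0.9  ]
 [-0.001  0.9   -0.436]
 [-1.    -0.001 -0.   ]]
(265, 320) [ 284. -171.   -1.]
(325, 318) [ 383. -248.   -4.]
(215, 335) [ 139. -243.  160.]
(370, 370) [ 283. -455.  158.]
(468, 322) [ 474. -501.  159.]
```

step_arm(targets=[[[-0.04,0,0,7],[-0.08,0,0.01,14],[-0.115,0,0.03,21],[-0.15,-0.01,0.05,28],[-0.173,-0.02,0.075,35]]], jaw=0.45)

```text
time: 0.52
tool_pos: [287.6, 421.8, 402.3]
tcp_rot: [1.945, 1.569, 0.879]
contact_force: [1.1, 1.0, 0.4]
grip_width: 63.1
```

Run:
```python
from h import *
rel((592,-242,400),-2)
```

```text
t 0.52 pos [287.6 421.8 402.3] jaw yaw 28.9 toolx [ 0.001  0.001 -1.   ] q6 0.32 F [1.1 1.  0.4] w 63.1
shift [ 0.0017 -0.0546  0.7282] turn 30.9
```

step_arm(targets=[[[0,-0.003,0.038,6],[0,-0.006,0.076,12],[0,-0.009,0.114,18],[0,-0.012,0.152,24],[0.001,-0.015,0.19,31]]])

```text
time: 0.93
tool_pos: [366.5, 246.6, 401.0]
tcp_rot: [2.512, 1.569, 0.9]
contact_force: [1.3, 0.6, -0.8]
grip_width: 50.5
```

Run:
```python
from h import *
rel((592,-242,400),-2)
```

```text
t 0.93 pos [366.5 246.6 401. ] jaw yaw -2.3 toolx [ 0.001  0.001 -1.   ] q6 0.46 F [ 1.3  0.6 -0.8] w 50.5
shift [0.0006 0.2453 0.4789] turn -0.3
```

step_arm(targets=[[[0,0.014,0.034,0],[0,0.028,0.068,0],[0,0.042,0.102,0],[0,0.056,0.136,0],[0,0.07,0.17,0]]])

```text
time: 1.35
tool_pos: [429.5, 72.0, 400.7]
tcp_rot: [2.72, 1.569, 1.108]
contact_force: [0.5, 0.9, 0.4]
grip_width: 50.9
```

step_arm(targets=[[[0,0.016,0.034,0],[0,0.032,0.068,0],[0,0.048,0.102,0],[0,0.064,0.136,0],[0,0.08,0.17,0]]])

```text
time: 1.77
tool_pos: [502.7, -103.0, 400.2]
tcp_rot: [3.039, 1.569, 1.427]
contact_force: [1.2, 0.5, -0.2]
grip_width: 50.3
```

Run:
```python
from h import *
rel((592,-242,400),-2)
```

```text
t 1.77 pos [ 502.7 -103.   400.2] jaw yaw -2.4 toolx [ 0.     0.002 -1.   ] q6 -0.31 F [ 1.2  0.5 -0.2] w 50.3
shift [-1.000e-04  9.500e-02  1.352e-01] turn -0.4
```

step_arm(targets=[[[0,0.022,0.032,0],[0,0.045,0.064,0],[0,0.068,0.097,0],[0,0.09,0.128,0],[0,0.095,0.135,0]]])

```text
time: 2.18
tool_pos: [593.4, -246.7, 396.0]
tcp_rot: [-2.168, 1.566, 2.499]
contact_force: [1.2, -0.4, -0.7]
grip_width: 51.0
```

Run:
```python
from h import *
rel((592,-242,400),-2)
c=cap('wrist','wrist1')
cap('side','side2')
W=cloud(c);d=c['color'].max(2)<60
k=d&(W[...,2]>284)&(W[...,2]<300);P=W[k]
print('top',len(P),np.median(P[:,2]),cv2.minAreaRect(P[:,:2].astype(np.float32)))
```

```text
t 2.18 pos [ 593.4 -246.7  396. ] jaw yaw -2.6 toolx [-0.004  0.003 -1.   ] q6 -0.47 F [ 1.2 -0.4 -0.7] w 51.0
shift [-0.004  -0.0017 -0.0047] turn -0.6
top 9470 293.0183116433466 ((592.4945678710938, -221.44949340820312), (182.8980255126953, 27.34209632873535), 87.33545684814453)
```

View pics/wrist1.png

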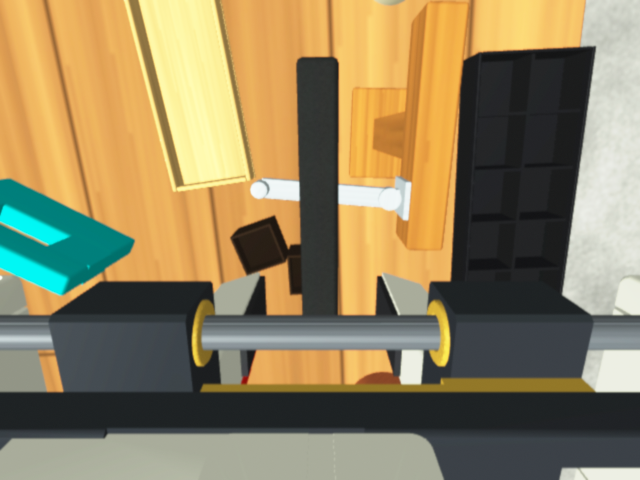

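The wrist view shows the block from above (columns 298–338), the hook tip at (259,189) and the hinge knuckle at (390,199). The fingers straddle the block. I'll measure the hook before descending.

Run:
```python
from h import *
c=load('wrist1');W=cloud(c)
for p in[(259,189),(280,190),(350,196),(390,199),(406,199),(430,60),(425,230)]:print(p,W[p[1],p[0]].round(1))
d=c['color'].max(2)<60
P=W[d&(W[...,2]>284)&(W[...,2]<300)];print('block y',np.percentile(P[:,1],[.5,99.5]),'x',np.percentile(P[:,0],[.5,99.5]))
k=(W[...,2]>261)&(W[...,2]<270)&(W[...,0]>640);k[:,:395]=0;P=W[k]
r=cv2.minAreaRect(P[:,:2].astype(np.float32));print(r)
k=(W[...,2]>36)&(W[...,2]<45)&(W[...,0]<560);k[:,260:]=0;P=W[k];print(len(P),cv2.minAreaRect(P[:,:2].astype(np.float32)))
# slot view in side2: finger?
```

```text
(259, 189) [ 545.8 -217.1  264.2]
(280, 190) [ 560.5 -220.7  250.3]
(350, 196) [ 617.5 -228.1  250.9]
(390, 199) [ 649.3 -231.1  256.5]
(406, 199) [ 660.6 -230.4  263.5]
(430, 60) [ 675.3 -131.   266.9]
(425, 230) [ 675.5 -255.6  266.1]
block y [-310.84941814 -130.92147213] x [576.87349544 607.70946416]
((679.52392578125, -183.32962036132812), (180.551025390625, 34.42958068847656), 85.91020202636719)
3055 ((431.4875793457031, -224.0941162109375), (373.00140380859375, 431.8428955078125), 49.98621368408203)
```

step_arm(targets=[[[0.028,-0.001,-0.003,0],[0.056,-0.001,-0.004,0],[0.084,-0.001,-0.004,0],[0.112,-0.001,-0.004,0],[0.138,-0.001,-0.004,0]]])

```text
time: 2.7
tool_pos: [590.4, -237.5, 258.3]
tcp_rot: [-2.408, 1.566, 2.262]
contact_force: [0.3, -0.1, 0.6]
grip_width: 50.6
```

Run:
```python
from h import *
rel((592,-242,256),-2.3)
```

```text
t 2.7 pos [ 590.4 -237.5  258.3] jaw yaw -2.4 toolx [-0.003  0.004 -1.   ] q6 -0.46 F [ 0.3 -0.1  0.6] w 50.6
shift [0.0023 0.0018 0.0045] turn -0.1
```

step_arm(targets=[[[0.001,0.002,0.003,0],[0.002,0.002,0.0045,0],[0.002,0.002,0.0045,0],[0.002,0.002,0.0045,0],[0.002,0.002,0.0045,0]]])

```text
time: 3.12
tool_pos: [592.8, -242.2, 258.4]
tcp_rot: [-3.029, 1.568, 1.641]
contact_force: [-0.6, -0.5, 1.0]
grip_width: 49.9
```

step_arm(targets=[[[0,0,0,0],[0,0,0,0],[0,0,0,0],[0,0,0,0],[0,0,0,0]]], jaw=1.0)

```text
time: 3.53
tool_pos: [592.6, -242.3, 258.8]
tcp_rot: [-2.87, 1.569, 1.8]
contact_force: [-2.8, 0.3, 2.7]
grip_width: 28.0
```

step_arm(targets=[[[0,0,0,0],[0,0,0,0],[0,0,0,0],[0,0,0,0],[0,0,0,0]]])

```text
time: 3.95
tool_pos: [592.6, -242.3, 258.8]
tcp_rot: [-2.859, 1.569, 1.811]
contact_force: [-0.6, 0.4, 1.3]
grip_width: 27.9
```

Gripped at 28 mm. I'll lift 20 mm.

step_arm(targets=[[[-0.005,0,0,0],[-0.01,0,0,0],[-0.015,0,0,0],[-0.02,0,0,0],[-0.021,0,0,0]]])

```text
time: 4.37
tool_pos: [592.9, -242.6, 281.0]
tcp_rot: [2.579, 1.569, 0.966]
contact_force: [-0.5, -0.3, -3.1]
grip_width: 27.7
```

Run:
```python
from h import *
rel((500,-237,280),-2.3)
cap('side','side3')
im=cv2.imread('pics/side3.png')[90:270,320:480];cv2.imwrite('pics/crop3.png',cv2.resize(im,(0,0),fx=3,fy=3,interpolation=2))
```

```text
t 4.37 pos [ 592.9 -242.6  281. ] jaw yaw -2.4 toolx [ 0.001  0.001 -1.   ] q6 -0.47 F [-0.5 -0.3 -3.1] w 27.7
shift [ 0.0009 -0.0931 -0.0016] turn -0.1
```

View pics/crop3.png

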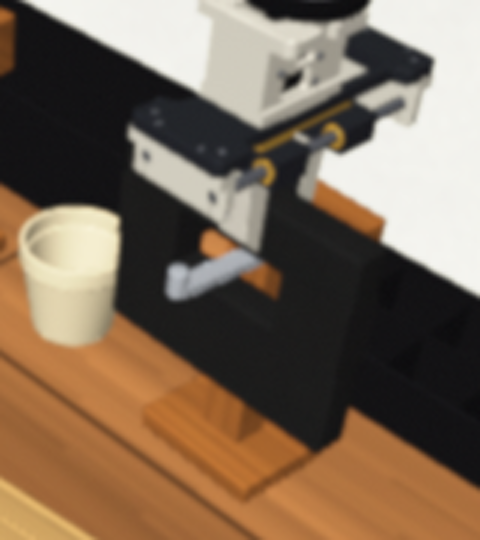

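The block is held level, weighs about 3–4 N, and the hook is mid-slot with free play above and below. I'll draw it out along the hook, then lift.

step_arm(targets=[[[0,-0.018,0,0],[0,-0.037,0,0],[0,-0.056,0,0],[0,-0.075,-0.001,0],[0,-0.095,-0.002,0]]])

```text
time: 4.83
tool_pos: [497.2, -236.3, 280.4]
tcp_rot: [2.716, 1.569, 1.103]
contact_force: [-0.4, -0.0, -3.0]
grip_width: 27.8
```

step_arm(targets=[[[-0.012,-0.004,0,0],[-0.025,-0.004,0,0],[-0.038,-0.004,0,0],[-0.05,-0.004,0,0],[-0.05,-0.004,0,0]]])

```text
time: 5.25
tool_pos: [493.8, -236.7, 333.0]
tcp_rot: [1.377, 1.566, -0.236]
contact_force: [0.1, 0.7, -2.7]
grip_width: 27.7
```

Run:
```python
from h import *
rel((428,-126,330),5.7)
W=cloud(load('wrist1'));c=load('wrist1')['color'].astype(int)
k=(c[...,1]>c[...,0]+60)&(W[...,2]>20);P=W[k];print('turq',np.percentile(P,[1,99],0).round())
```

```text
t 5.25 pos [ 493.8 -236.7  333. ] jaw yaw -2.4 toolx [ 0.005 -0.001 -1.   ] q6 -0.55 F [ 0.1  0.7 -2.7] w 27.7
shift [ 0.0026 -0.0704 -0.1078] turn -8.1
turq [[ 154. -340.   22.]
 [ 302. -232.  162.]]
```

step_arm(targets=[[[0,-0.017,-0.026,-2],[0,-0.034,-0.052,-4],[0.001,-0.05,-0.077,-6],[0.002,-0.065,-0.1,-8],[0.002,-0.07,-0.108,-8]]])

```text
time: 5.67
tool_pos: [426.2, -122.9, 330.0]
tcp_rot: [1.68, 1.568, 0.21]
contact_force: [-0.4, -1.0, -3.5]
grip_width: 28.1
```

Run:
```python
from h import *
rel((428,-126,140),5.7)
for n,f in(('scene','scene4'),('side','side4')):
    c=cap(n,f);W=cloud(c);col=c['color']
    k=(col.max(2)<60)&(W[...,2]>175)&(W[...,2]<335)&(abs(W[...,0]-428)<60)&(abs(W[...,1]+112)<130);P=W[k]
    q=P[(P[:,2]<300)]
    print(n,len(P),np.percentile(P,[.5,99.5],0).round(1).tolist(),cv2.minAreaRect(q[:,:2].astype(np.float32)))
```

```text
t 5.67 pos [ 426.2 -122.9  330. ] jaw yaw 5.8 toolx [ 0.003  0.001 -1.   ] q6 -0.56 F [-0.4 -1.  -3.5] w 28.1
shift [0.19   0.0009 0.0033] turn 0.1
scene 4267 [[416.5, -203.6, 207.9], [449.8, -9.6, 334.2]] ((429.269775390625, -107.1045913696289), (30.289884567260742, 198.67160034179688), 4.6674299240112305)
side 3885 [[400.3, -209.9, 209.2], [443.9, -16.9, 334.0]] ((423.57177734375, -111.33990478515625), (30.586864471435547, 199.08871459960938), 5.795646667480469)
```

View pics/side4.png

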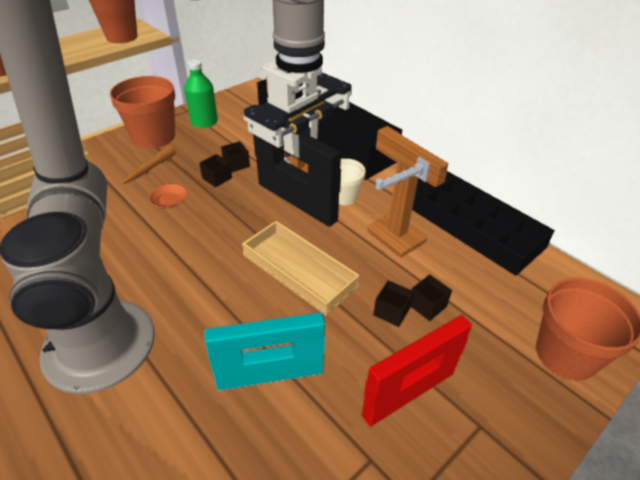

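The side view shows the block held level above the tray (block 258–340, 135–220; tray 243–357, 222–310), and the empty hook is still out at (400,175). The measured block centre (426, -109), yaw about 5.5°, matches the tray (426, -111). Lowering it now.

step_arm(targets=[[[0.036,0,0.001,0],[0.075,0,0.002,0],[0.114,0,0.002,0],[0.153,0,0.002,0],[0.184,0,0.002,0]]])

```text
time: 6.18
tool_pos: [428.2, -127.1, 143.6]
tcp_rot: [1.292, 1.568, -0.182]
contact_force: [-0.3, -0.1, -3.9]
grip_width: 27.9
```

step_arm(targets=[[[0.002,0,0,0],[0.004,0,0,0],[0.006,0,0,0],[0.008,0,0,0],[0.008,0,0,0]]])

```text
time: 6.6
tool_pos: [429.3, -127.7, 136.9]
tcp_rot: [1.149, 1.564, -0.324]
contact_force: [-0.1, 0.0, -2.2]
grip_width: 28.0
```

step_arm(targets=[[[0.001,-0.001,0,0],[0.002,-0.001,0,0],[0.003,-0.001,0,0],[0.003,-0.001,0,0],[0.003,-0.001,0,0]]])

```text
time: 7.02
tool_pos: [428.7, -128.0, 134.3]
tcp_rot: [1.125, 1.563, -0.348]
contact_force: [0.4, -0.9, -0.6]
grip_width: 27.8
```

step_arm(targets=[[[0.001,0,0,0],[0.002,0,0,0],[0.002,0,0,0],[0.002,0,0,0],[0.002,0,0,0]]])

```text
time: 7.43
tool_pos: [429.3, -129.1, 133.3]
tcp_rot: [0.973, 1.561, -0.5]
contact_force: [-1.4, -4.4, 6.4]
grip_width: 27.5
```

Run:
```python
from h import *
rel((428,-126,140),5.7)
for n,f in(('scene','scene5'),('side','side5')):
    c=cap(n,f);W=cloud(c);col=c['color']
    k=(col.max(2)<60)&(W[...,2]>2)&(W[...,2]<170)&(abs(W[...,0]-428)<60)&(abs(W[...,1]+112)<130);P=W[k]
    lo=P[P[:,2]<70];hi=P[P[:,2]>110]
    print(n,len(P),np.percentile(P,[.5,99.5],0).round(1).tolist(),cv2.minAreaRect(P[:,:2].astype(np.float32)),lo.mean(0).round(1),hi.mean(0).round(1))
im=cv2.imread('pics/side5.png')[120:320,190:390];cv2.imwrite('pics/crop5.png',cv2.resize(im,(0,0),fx=3,fy=3,interpolation=2))
```

```text
t 7.43 pos [ 429.3 -129.1  133.3] jaw yaw 5.6 toolx [ 0.009 -0.005 -1.   ] q6 -0.56 F [-1.4 -4.4  6.4] w 27.5
shift [-0.0068 -0.001  -0.0032] turn -0.1
scene 3638 [[413.2, -207.6, 14.0], [452.8, -16.1, 169.0]] ((430.9768371582031, -112.18733215332031), (30.357410430908203, 195.70347595214844), 5.940106391906738) [ 441.8 -112.7   42.5] [ 437.4 -107.4  147.5]
side 2988 [[403.7, -215.8, 15.2], [447.0, -23.4, 166.6]] ((426.4621887207031, -118.00291442871094), (31.551515579223633, 197.53936767578125), 6.08878231048584) [ 416.5 -132.8   43.1] [ 426.4 -178.   148.9]
```

View pics/crop5.png

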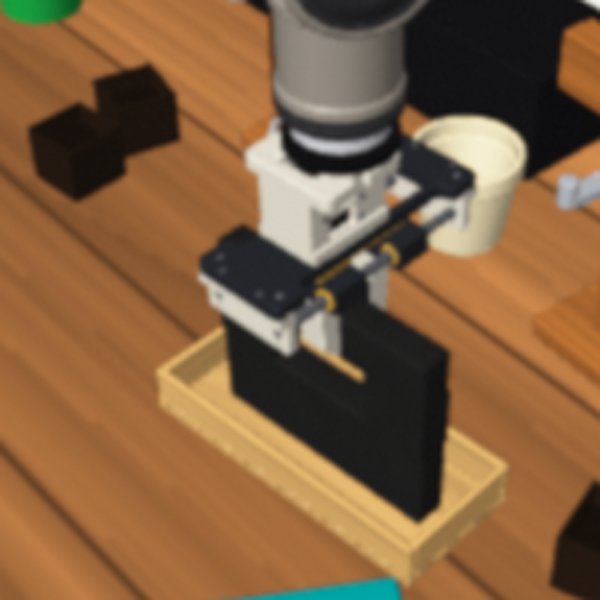

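The crop shows the block upright inside the tray (230–445, 310–515), slot at the top, clear of the walls, and the floor contact force is present. Releasing.

step_arm(targets=[[[-0.001,0,0,0],[-0.001,0,0,0],[-0.001,0,0,0],[-0.001,0,0,0],[-0.001,0,0,0]]], jaw=0.4)

```text
time: 7.95
tool_pos: [429.2, -128.9, 134.1]
tcp_rot: [0.984, 1.561, -0.489]
contact_force: [0.3, -0.1, 0.3]
grip_width: 53.8
```

step_arm(targets=[[[-0.01,0,0,0],[-0.03,0,0,0],[-0.06,0,0,0],[-0.1,0,0,0],[-0.14,0,0,0]]])

```text
time: 8.37
tool_pos: [427.3, -127.8, 275.1]
tcp_rot: [0.994, 1.563, -0.479]
contact_force: [1.9, -0.6, 0.0]
grip_width: 55.3
```

step_arm(targets=[[[-0.03,0,0,0],[-0.06,0,0,0],[-0.06,0,0,0],[-0.06,0,0,0],[-0.06,0,0,0]]], jaw=1.0)

```text
time: 8.78
tool_pos: [426.6, -127.4, 334.2]
tcp_rot: [0.995, 1.565, -0.478]
contact_force: [-0.1, 0.1, -0.3]
grip_width: 26.5
```

Run:
```python
from h import *
for n,f in(('scene','scene6'),('side','side6')):
    c=cap(n,f);W=cloud(c);col=c['color']
    k=(col.max(2)<60)&(W[...,2]>2)&(W[...,2]<172)&(abs(W[...,0]-428)<60)&(abs(W[...,1]+112)<130);P=W[k]
    print(n,len(P),np.percentile(P,[.5,99.5],0).round(1).tolist(),cv2.minAreaRect(P[:,:2].astype(np.float32)))
    for p in([(294,266),(487,268)] if n=='scene' else[(383,183),(270,112)]): print(p,W[p[1],p[0]].round())
for t in[(568,-300,330),(568,-300,236)]: rel(t,-3)
```

```text
scene 4379 [[414.6, -207.7, 14.5], [453.4, -16.6, 168.9]] ((432.1900939941406, -112.58580780029297), (30.362686157226562, 195.68211364746094), 5.785105228424072)
(294, 266) [ 552. -215.  263.]
(487, 268) [549. 132. 260.]
side 4155 [[403.6, -215.9, 15.7], [447.3, -22.6, 166.4]] ((426.4706115722656, -117.55524444580078), (31.418479919433594, 198.55191040039062), 6.152629375457764)
(383, 183) [ 555. -219.  249.]
(270, 112) [ 354. -137.  441.]
t 8.88 pos [ 426.4 -127.3  333.7] jaw yaw 5.6 toolx [ 0.004 -0.002 -1.   ] q6 -0.56 F [-0.1  0.3 -0.5] w 18.5
shift [0.0046 0.124  0.1857] turn 8.6
t 8.88 pos [ 426.4 -127.3  333.7] jaw yaw 5.6 toolx [ 0.004 -0.002 -1.   ] q6 -0.56 F [-0.1  0.3 -0.5] w 18.5
shift [0.0986 0.1237 0.1855] turn 8.6
```

The block stands free in the tray and the hook hasn't moved. Next I'll plan the fold: closed fingertip on the hook's -y side, following an arc.

step_arm(targets=[[[0,0.026,0.03,2],[0,0.052,0.06,4],[0,0.078,0.09,6],[0,0.103,0.12,8],[0,0.124,0.15,9]]])

```text
time: 9.3
tool_pos: [565.6, -265.4, 332.4]
tcp_rot: [1.408, 1.569, -0.223]
contact_force: [-0.7, -0.4, -0.3]
grip_width: 0.5
```

```bash
cat > arc.py <<'E'
from h import *
H=np.array([649,-231]);xs=np.array([np.cos(np.radians(-3.3)),np.sin(np.radians(-3.3))]);ys=np.array([-xs[1],xs[0]])
def tgt(deg,r=75):
    a=np.radians(deg);d=np.cos(a)*ys-np.sin(a)*xs;t=np.sin(a)*ys+np.cos(a)*xs
    h=19*abs(t@xs)+9.5*abs(t@ys)
    return H+r*d-(8+h)*t
o=bot.get_obs();R=Ro.from_euler('xyz',o['tcp_rot']).as_matrix()
for a in(100,90,80,70,60,50,40,30,20,10,0,-2):
    p=tgt(a);s=R.T@(np.array([*p,232])-o['tool_pos'])/1000;print(a,p.round(),s.round(4))
E
python3 - <<'E'
from arc import *
rel((574,-285,330),-3);rel((574,-285,232),-3)
E
```

```text
100 [ 577. -260.] [ 0.1005  0.0108 -0.0058]
90 [ 573. -244.] [ 0.1004  0.006  -0.0217]
80 [ 571. -234.] [ 0.1004  0.0035 -0.0319]
70 [ 571. -223.] [ 0.1004  0.0025 -0.0428]
60 [ 572. -211.] [ 0.1004  0.0031 -0.0544]
50 [ 576. -200.] [ 0.1004  0.0058 -0.0664]
40 [ 581. -188.] [ 0.1004  0.0107 -0.0782]
30 [ 589. -177.] [ 0.1004  0.018  -0.0896]
20 [ 600. -168.] [ 0.1005  0.0278 -0.0998]
10 [ 612. -160.] [ 0.1005  0.0398 -0.1082]
0 [ 626. -155.] [ 0.1005  0.0538 -0.1143]
-2 [ 629. -154.] [ 0.1005  0.0561 -0.1152]
t 9.3 pos [ 565.6 -265.4  332.4] jaw yaw -3.5 toolx [ 0.002 -0.    -1.   ] q6 -0.5 F [-0.7 -0.4 -0.3] w 0.5
shift [0.0025 0.0095 0.019 ] turn -0.5
t 9.3 pos [ 565.6 -265.4  332.4] jaw yaw -3.5 toolx [ 0.002 -0.    -1.   ] q6 -0.5 F [-0.7 -0.4 -0.3] w 0.5
shift [0.1005 0.0094 0.019 ] turn -0.5
```

step_arm(targets=[[[0,0.009,0.019,0],[0.025,0.009,0.019,0],[0.055,0.009,0.019,0],[0.085,0.009,0.019,0],[0.1,0.009,0.019,0]]])

```text
time: 9.72
tool_pos: [571.8, -284.0, 226.3]
tcp_rot: [-2.18, 1.563, 2.472]
contact_force: [0.2, 0.2, -0.5]
grip_width: 0.7
```

```bash
python3 -c "
from arc import *
rel((574,-285,232),-3)"
```

```text
100 [ 577. -260.] [-0.0056  0.0036 -0.024 ]
90 [ 573. -244.] [-0.0055 -0.0011 -0.0399]
80 [ 571. -234.] [-0.0054 -0.0036 -0.0501]
70 [ 571. -223.] [-0.0054 -0.0047 -0.061 ]
60 [ 572. -211.] [-0.0053 -0.0041 -0.0726]
50 [ 576. -200.] [-0.0053 -0.0014 -0.0845]
40 [ 581. -188.] [-0.0053  0.0035 -0.0964]
30 [ 589. -177.] [-0.0053  0.0109 -0.1078]
20 [ 600. -168.] [-0.0053  0.0206 -0.118 ]
10 [ 612. -160.] [-0.0053  0.0326 -0.1264]
0 [ 626. -155.] [-0.0054  0.0466 -0.1325]
-2 [ 629. -154.] [-0.0054  0.0489 -0.1334]
t 9.72 pos [ 571.8 -284.   226.3] jaw yaw -3.5 toolx [-0.006  0.005 -1.   ] q6 -0.52 F [ 0.2  0.2 -0.5] w 0.7
shift [-0.0057  0.0022  0.0008] turn -0.5
```

step_arm(targets=[[[-0.003,0,-0.024,0],[-0.005,-0.001,-0.042,0],[-0.005,-0.003,-0.056,0],[-0.005,-0.004,-0.07,0],[-0.005,-0.002,-0.083,0]]])

```text
time: 10.13
tool_pos: [575.0, -200.0, 232.8]
tcp_rot: [-2.162, 1.565, 2.49]
contact_force: [-0.3, -2.2, 0.0]
grip_width: -0.2
```

```bash
python3 -c "
from arc import *
rel((574,-285,232),-3)"
```

```text
100 [ 577. -260.] [0.0006 0.0056 0.0601]
90 [ 573. -244.] [0.0006 0.0008 0.0442]
80 [ 571. -234.] [ 0.0007 -0.0017  0.0341]
70 [ 571. -223.] [ 0.0007 -0.0027  0.0231]
60 [ 572. -211.] [ 0.0007 -0.0021  0.0115]
50 [ 576. -200.] [ 0.0008  0.0006 -0.0004]
40 [ 581. -188.] [ 0.0008  0.0055 -0.0123]
30 [ 589. -177.] [ 0.0008  0.0128 -0.0236]
20 [ 600. -168.] [ 0.0008  0.0226 -0.0338]
10 [ 612. -160.] [ 0.0007  0.0346 -0.0423]
0 [ 626. -155.] [ 0.0007  0.0486 -0.0484]
-2 [ 629. -154.] [ 0.0007  0.0509 -0.0493]
t 10.13 pos [ 575.  -200.   232.8] jaw yaw -3.5 toolx [-0.004  0.003 -1.   ] q6 -0.4 F [-0.3 -2.2  0. ] w -0.2
shift [0.0005 0.0041 0.085 ] turn -0.5
```

The hook is being pushed (2.2 N). Continuing the arc to about 5°.

step_arm(targets=[[[0,0.0055,-0.012,0],[0,0.013,-0.0235,0],[0,0.0225,-0.034,0],[0,0.0345,-0.042,0],[0,0.041,-0.046,0]]])

```text
time: 10.55
tool_pos: [620.4, -154.9, 232.7]
tcp_rot: [-2.276, 1.566, 2.377]
contact_force: [-0.6, -0.2, -0.5]
grip_width: 0.4
```

```bash
python3 -c "
from arc import *
rel((628,-154,232),-3)
c=cap('wrist','wrist7')"
```

```text
100 [ 577. -260.] [ 0.0004 -0.0371  0.1078]
90 [ 573. -244.] [ 0.0005 -0.0419  0.0919]
80 [ 571. -234.] [ 0.0006 -0.0444  0.0817]
70 [ 571. -223.] [ 0.0006 -0.0454  0.0708]
60 [ 572. -211.] [ 0.0006 -0.0447  0.0592]
50 [ 576. -200.] [ 0.0007 -0.0421  0.0473]
40 [ 581. -188.] [ 0.0007 -0.0371  0.0354]
30 [ 589. -177.] [ 0.0007 -0.0298  0.024 ]
20 [ 600. -168.] [ 0.0007 -0.02    0.0139]
10 [ 612. -160.] [ 0.0007 -0.008   0.0054]
0 [ 626. -155.] [ 0.0006  0.006  -0.0007]
-2 [ 629. -154.] [ 0.0006  0.0083 -0.0016]
t 10.55 pos [ 620.4 -154.9  232.7] jaw yaw -3.4 toolx [-0.004  0.004 -1.   ] q6 -0.31 F [-0.6 -0.2 -0.5] w 0.4
shift [ 0.0006  0.0076 -0.0013] turn -0.4
```

View pics/wrist7.png

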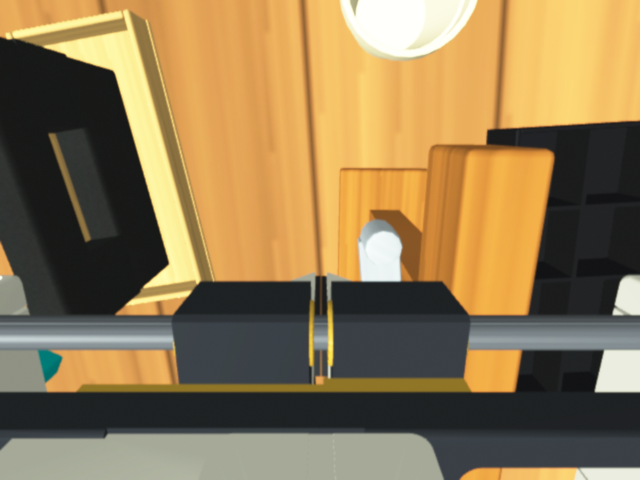

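The wrist view shows the hook tip at (381,242), nearly flat, with a visible gap left to the crosspiece face (430). I'll push on gently to the stop.

step_arm(targets=[[[0,0.002,0,0],[0,0.004,0,0],[0,0.006,-0.001,0],[0,0.008,-0.001,0],[0,0.008,-0.001,0]]])

```text
time: 11.02
tool_pos: [629.0, -154.3, 232.2]
tcp_rot: [-2.388, 1.565, 2.266]
contact_force: [0.6, 0.1, -0.4]
grip_width: 0.6
```

```bash
cat > tip.py <<'E'
import sys
from arc import H,xs,ys
from h import *
c=cap('wrist',sys.argv[1]);W=cloud(c);col=c['color'].astype(int)
k=(abs(W[...,2]-262)<5)&(W[...,0]>590)&(W[...,0]<685)&(W[...,1]>-150)&(W[...,1]<-100)&(col[...,0]-col[...,2]<25)
P=W[k][:,:2];m=P.mean(0);e=m-H;print(len(P),'tip',m.round(1),'stand xy',(e@xs).round(1),(e@ys).round(1),'angle deg',np.degrees(np.arctan2(-(e@xs),e@ys)).round(1))
E
python3 tip.py wrist8 | tail -1; python3 -c "
from h import *
rel((628,-154,232),-3)"
```

```text
1307 tip [ 652.7 -127.4] stand xy -2.3 103.7 angle deg 1.3
t 11.07 pos [ 629.  -154.4  232.3] jaw yaw -3.4 toolx [-0.003  0.004 -1.   ] q6 -0.3 F [ 0.5 -0.1  0. ] w 0.3
shift [ 0.0003 -0.001  -0.0003] turn -0.4
```

step_arm(targets=[[[0,0.001,0,0],[0,0.002,0,0],[0,0.003,0,0],[0,0.003,0,0],[0,0.003,0,0]]])

```text
time: 11.48
tool_pos: [629.5, -154.4, 232.3]
tcp_rot: [-2.016, 1.561, 2.637]
contact_force: [-11.8, 2.3, 3.0]
grip_width: 0.6
```

The reaction jumped to 12 N with almost no movement, so the hook is at its stop. Backing off now, then raising.

step_arm(targets=[[[0,-0.006,0,0],[0,-0.02,0,0],[0,-0.035,0,0],[0,-0.05,0,0],[0,-0.055,0,0]]])

```text
time: 11.9
tool_pos: [573.2, -151.2, 233.3]
tcp_rot: [-2.002, 1.561, 2.651]
contact_force: [0.1, 0.6, 0.0]
grip_width: 0.6
```

step_arm(targets=[[[-0.03,0,0,0],[-0.065,0,0,0],[-0.1,0,0,0],[-0.135,0,0,0],[-0.15,0,0,0]]])

```text
time: 12.32
tool_pos: [575.5, -152.3, 389.0]
tcp_rot: [-2.761, 1.569, 1.891]
contact_force: [1.2, -0.9, 0.4]
grip_width: 0.5
```

step_arm(targets=[[[0,-0.01,0.01,0],[0,-0.02,0.02,0],[0,-0.02,0.02,0],[0,-0.02,0.02,0],[0,-0.02,0.02,0]]])

```text
time: 12.73
tool_pos: [553.8, -171.3, 387.5]
tcp_rot: [-2.284, 1.567, 2.368]
contact_force: [0.3, -0.1, -0.1]
grip_width: 0.4
```

```bash
python3 tip.py wrist9 | tail -1
python3 - <<'E'
from h import *
rel((628,-154,232),-3)
o=np.zeros((480,640,3),np.uint8)
for i,(n,f) in enumerate((('scene','scene9'),('side','side9'))):
    c=cap(n,f);W=cloud(c);col=c['color']
    k=(col.max(2)<60)&(W[...,2]>2)&(W[...,2]<172)&(abs(W[...,0]-428)<60)&(abs(W[...,1]+112)<130);P=W[k]
    print(n,len(P),np.percentile(P,[.5,99.5],0).round(1).tolist(),cv2.minAreaRect(P[:,:2].astype(np.float32)))
E
```

```text
293 tip [ 654.8 -126.4] stand xy -0.2 104.8 angle deg 0.1
t 12.78 pos [ 554.1 -171.1  387.7] jaw yaw -3.5 toolx [-0.002  0.003 -1.   ] q6 -0.37 F [-0.2  0.4 -0.3] w 0.0
shift [ 0.1556  0.0732 -0.0212] turn -0.5
scene 4367 [[415.8, -207.7, 13.7], [453.4, -16.6, 169.1]] ((432.5336608886719, -112.50205993652344), (27.944978713989258, 195.5454864501953), 5.915460586547852)
side 4156 [[403.7, -215.7, 15.7], [446.9, -22.3, 166.5]] ((426.0081481933594, -117.82776641845703), (31.458070755004883, 198.51669311523438), 6.366703510284424)
```

View pics/side9.png

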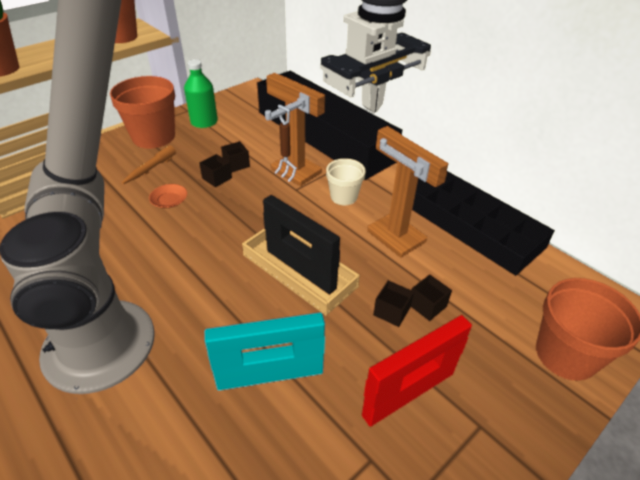

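View pics/wrist9.png

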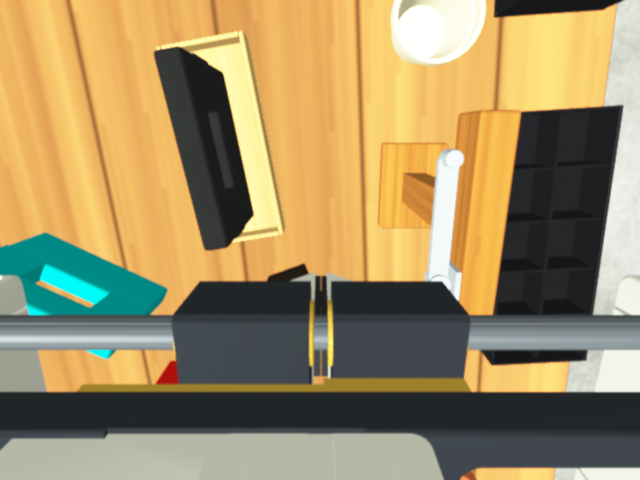

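The side view shows the block upright in the tray (263–340, 198–290) and the hook folded along its crosspiece (380–428, 140–170). The cultivator still hangs at (288,150). The wrist view shows the hook parallel to the crosspiece face, tip at (452,158). The hook reads about 0.1°, and the robot is touching nothing. Handing in.

```bash
python3 -c "
from h import *
print(bot.close_job())"
```

```text
the job is handed in; nothing more can be done
None
```

I took the kneeling block off its hook, stood it in the pine tray, folded that hook flat, and handed the job in at about 13 s of the 51 s allowed.

- **Block:** it stands long edge down with the hand slot at the top. The scene and side cameras put its centre at (426–432, -112 to -118). The tray was measured at (426, -111), so the block is clear of all the walls. It is turned about 6°, as the tray is. Its top measured about 166–169 mm, against 166 expected.
- **Hook:** I pushed it until it met its stop, where the force rose to 12 N with almost no further movement. After I backed off, the wrist camera put it at about 0.1° from flat. Before that last push it read 1.3°.
- **Left alone:** in the last picture the cultivator still hangs on the other hook, and the red and turquoise blocks look unmoved. I checked these by eye only.

The highest wrist force I saw was about 12 N, at the hook's stop. The scene and side cameras disagreed by up to 6 mm on the block's position, and no check failed.

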